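Square the soldering brick up to the fence and stop

ROBOT

A 6-joint arm with a two-finger parallel gripper is mounted at the origin on the work surface. World frame = base frame: x ahead of the robot, y to its left, z up, the work surface at z = 0. Lengths are in m, angles in rad, forces in N, time in s.
With the tool pointing down it reaches from about 0.35 to 0.775 m from the base axis. Payload 7.3 kg.
Tool frame: the origin (TCP) lies at the very end of the fingers, on their centre line; the grasp point (between the pads) lies 19 mm behind it; z points along the fingers, y is the line along which they close (so a half turn about z gives the same grasp; the last joint's range is limited). The gripper opens to 92 mm and grips with 3 to 60 N. Pads are 19 mm wide; open, the fingers measure 130 mm over their backs; the gripper's body (75 mm by 190 mm) begins 47 mm behind the grasp point.
Start: joints at [1.03, 0.342, 1.524, -0, 1.275, -0.146], TCP at [0.202, 0.485, 0.227] pointing down, gripper open.
Joint ranges: [-2.53, 2.53], [-0.77, 2.02], [0.04, 2.7], [-1, 4.14], [0.28, 2.66], [-3.11, 3.11]. Speed limits (rad/s): [2.57, 2.57, 3.14, 3.14, 3.14, 3.14].

INTERFACE

Orientations are given as [roll, pitch, yaw] about the fixed x, y, z axes, in that order (R = Rz(yaw) Ry(pitch) Rx(roll)).
In Python, from cell import telemetry, eyes, job gives the robot as it stands.
- The arm moves only by the tool apply_moves, never from a script. Its arguments are lists of equal length, an entry for each row: "delta_pos": the shift along the world's x, y, z each as a share of 0.4 m, from -1 to 1, a list of three; "dr": the turn, a rotation vector about the world's x, y, z each as a share of 0.5 rad, from -1 to 1, a list of three; "jaw": the opening, from 0 (shut) to 1 (fully open). A call has 1 to 8 rows; each row is the pose to reach, as a shift and turn from the pose commanded when the call began; what a row does not reach only later rows make up. A row lasts 1/12 s, in which the tool goes at most 41.7 mm and 7.16 degrees, less where a joint would pass 70% of its speed; a pose out of reach is approached as far as the arm can. A call with a number of a shift or a turn outside -1 to 1 is refused whole. A call with a gripper value outside its range is refused whole. The fingers move at their own pace and stop on an object; "force" is the grip in N (left out, the last holds). Time passes only in rows, so rows that repeat a pose let the fingers close. It gives the time, the measured TCP pose, the force, the opening and the grip force at its end, in the units of the state.
- telemetry.observe(): the state, without advancing time (a new reading comes with each control period).
- eyes.read_camera(name): name is "side" or "top" or "wrist"; returns the picture (420x560x3 uint8, red, green, blue); there is no depth.
- eyes.camera_model(name): a dict with "vertical_fov" (degrees; the focal length in pixels is half the picture's height over the tangent of half this angle, whatever the lens; pixels are square), "cx", "cy" (the principal point, pixels), "rvec" (rotation vector, rad) and "tvec" (3), from world to camera coordinates, as OpenCV has them; the wrist camera has in their place "hand_eye" (4x4, takes a point from camera to tool coordinates, whose origin is the TCP and whose axes are the flange's). Camera axes: x right, y down, z forward; pixel columns grow to the right and rows downward; lengths in m; the calibration is good to about 2 mm. A picture is of the moment at which its call begins: read the wrist's pose just before it. camera_model takes no time and is no camera call.
- job.hand_in(): hands the job in; it is judged then, once.
The state is a dict: "time": time; "qpos": joint angles; "qvel": joint speeds; "joint_efforts": joint torques, N m; "tool_pos": TCP position; "tool_rot": TCP orientation; "contact_force": force on the tool from outside, world axes, zero at the start; "torque": the same for the moment, N m; "opening": finger opening in m; "grip_force": force on a finger pad.
Only numpy, scipy, OpenCV 4.12 (cv2) and the standard library are available. Lean on these libraries where they do the work, as an engineer would, in place of code of your own. Each camera call takes 0.05 s, during which the arm holds its last target. There are 200 camera calls.

TASK

Push the soldering brick along the bench until its long side lies flush against the steel fence and its short end is fully home against the stop clamped on that fence. Only push it: do not lift or tip the brick, do not touch the silver bangle lying on it, which must ride along on top, and leave the bowl, wooden block, jar and hammer where they are.

Things in the scene. Friction and masses are not known exactly. Their poses are not given: they have to be found in the camera images.
- brick: Cream fire-brick slab, 90 (its x) by 120 (its y, the long way) by 32 mm high, 0.2 to 0.45 kg, lying flat and loose on the bench. Origin at the centre of its underside; z up. It starts clear of fence and stop, on the robot's side of the fence, right of the stop seen from the robot, skewed up to 25 degrees to the fence.
- bangle: Plain silver bangle, a ring 62 mm across outside, 50 inside, 8 mm high, lying loose and flat on top of the brick near its middle. Origin at the centre of its underside.
- fence: Straight dark steel bar fixed to the bench, 420 mm long, 20 thick, 28 high. Origin at bench level at mid length of its working face, the long face towards the robot. Its y axis runs along that face (to the robot's left), x points into the bar, away from the robot; it fills x 0 to 20, y -210 to 210 mm. Place and turn (up to 12 degrees) vary.
- stop: Aluminium stop fixed square on the fence, left of its middle. Origin at bench level in the inner corner where its face meets the fence face; axes as the fence's. Its arm fills x -85 to 0 mm (towards the robot), y 0 to 24 mm, 30 mm high; the clamp head with brass knob over the fence is 49 mm high. With the brick home, the brick centre is at x -45, y -60 mm in this frame.
- bowl: Open steel bowl, 90 mm across the rim, 45 mm high, loose bystander. Origin at the centre of its underside.
- block: Round dark wooden block, 90 mm across, 35 mm high, loose bystander. Origin at the centre of its underside.
- jar: Small glass jar with a steel cap, 56 mm across, 65 mm high, loose bystander. Origin at the centre of its underside.
- hammer: Hammer about 220 mm long with a wooden handle, lying to the far left, loose bystander; it lies along its x axis.
Not all that is in view belongs to the job. Several things look just like the stop: the one meant starts farthest to the robot's left. Leave any purple look-alike of the brick alone.

How it is judged:
At the end, for the whole second after the job is handed in: Brick flat and at rest, centre within 4 mm of home both ways (45 mm from the fence face, 60 mm from the stop face), long side within 2.5 degrees of parallel to the fence; bangle flat on the brick within 40 mm of its centre; bystanders within 12 mm of their start (x of brick in the frame of stop between -0.049 and -0.041 m and y of brick in the frame of stop between -0.064 and -0.056 m and angle between the y axis of brick and the y axis of fence, either way round below 0.045 rad and height (world z) of brick below 0.003 m and angle between brick's own z axis and vertical below 0.04 rad and linear speed of brick below 0.01 m/s and horizontal distance between bangle and brick below 0.04 m and height (world z) of bangle between 0.028 and 0.037 m and distance of each of bowl, block, jar, hammer from where it was at the start of the episode below 0.012 m); the robot touches nothing.
It fails at once if the brick is lifted or tipped (height (world z) of brick above 0.007 m or angle between brick's own z axis and vertical above 0.12 rad).
It fails at once if the robot touches the bangle (contact force between any of the fingers, the arm and bangle above 0.3 N).
It fails at once if the bangle is lifted or comes off the brick (height (world z) of bangle below 0.025 m or height (world z) of bangle above 0.042 m).
It fails at once if a bystander is moved by more than 12 mm (distance of any of bowl, block, jar, hammer from where it was at the start of the episode above 0.012 m).
It also fails if it takes over 58 s, if anything falls off the work surface, if the arm or the gripper's body presses on something with over 40 N, if the wrist force passes 120 N, or if a joint passes its speed limit or range.

## Working session

There is one attempt and no reset: what is moved stays moved. The work goes in short steps, Python scripts to look and compute and a tool call to move; the robot and the scene stay as the last step left them, time stands still between calls to the robot, and variables do not carry over. Pictures are saved under pics/ and viewed, at most 10 in all, crops included, and the job is handed in when it is done.

Besides the shell and the picture viewer there is one more tool, called after "Emit:" in YAML: its name, and indented under it one key for each argument. apply_moves: Moves the arm, as the interface text tells. Its arguments: {"type":"object","properties":{"delta_pos":{"type":"array"},"dr":{"type":"array"},"jaw":{"type":"array"},"force":{"type":"number"}},"required":["delta_pos","dr","jaw"]}

```bash
mkdir -p pics; python3 - <<'E'
from cell import telemetry, eyes
import cv2
for n in("top","side"):
    cv2.imwrite(f"pics/{n}0.png",cv2.cvtColor(eyes.read_camera(n),cv2.COLOR_RGB2BGR)); print(n,eyes.camera_model(n))
print(eyes.camera_model("wrist"));print(telemetry.observe())
E
```

```text
top {'vertical_fov': 43.448028202238504, 'cx': 276.1665779921419, 'cy': 203.79356913092747, 'rvec': array([ 2.17003912, -2.20356985,  0.06580003]), 'tvec': array([0.09887057, 0.59503235, 1.42970047])}
side {'vertical_fov': 49.20020052615741, 'cx': 276.6035707340266, 'cy': 208.09240275447596, 'rvec': array([ 2.30309328, -0.16520963,  0.05248666]), 'tvec': array([-0.56308948,  0.17487873,  1.04895558])}
{'vertical_fov': 71.403250343319, 'cx': 276.42684095890684, 'cy': 208.7790860769172, 'hand_eye': array([[-4.55684122e-04, -9.67463650e-01, -2.53009641e-01,
         6.78123144e-02],
       [ 9.99999875e-01, -4.92338865e-04,  8.15616746e-05,
         5.82614270e-07],
       [-2.03474435e-04, -2.53009572e-01,  9.67463754e-01,
        -1.57677039e-01],
       [ 0.00000000e+00,  0.00000000e+00,  0.00000000e+00,
         1.00000000e+00]])}
{'time': 0.1, 'qpos': array([ 1.02999806e+00,  3.42659669e-01,  1.52491005e+00,  1.54783569e-06,
        1.27540282e+00, -1.45963910e-01]), 'qvel': array([ 0.00020633, -0.00087288, -0.00153398,  0.00013169, -0.00015219,
        0.00078945]), 'joint_efforts': array([ 7.58452443e-04, -4.32003736e+01, -2.44693959e+01,  7.18017155e-02,
        5.26141527e-02, -4.05650894e-05]), 'tool_pos': array([0.2017188 , 0.4843117 , 0.22611502]), 'tool_rot': array([-3.14022766e+00, -2.02163077e-04,  2.74675771e+00]), 'contact_force': array([-0.89062865, -0.39446802, -0.53062976]), 'torque': array([ 0.01951767, -0.02377232,  0.05066953]), 'grip_force': 0.0, 'opening': 0.09189883572401594}
```

View pics/top0.png

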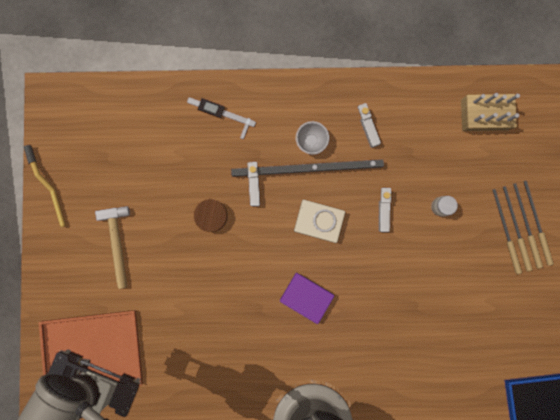

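View pics/side0.png

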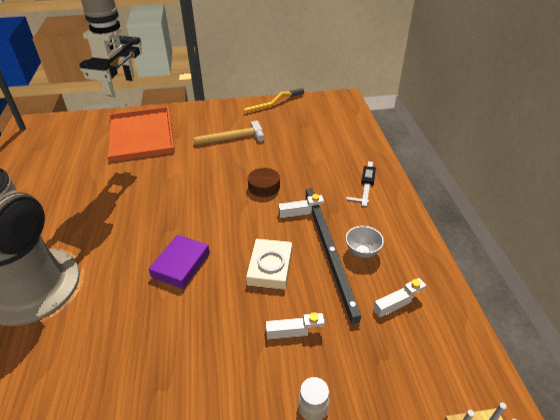

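Candidates for the stop are three lookalikes, at top-view pixels (254,185), (386,210) and (369,125). The one at (254,185) is farthest to the robot's left and is clamped on the fence, left of its middle, so it fits. The brick is the cream slab at (320,221), and the purple one at (307,298) is the decoy. I'll confirm this in a crop.

```bash
cat > h.py <<'E'
import numpy as np,cv2
from cell import telemetry,eyes
from scipy.spatial.transform import Rotation as Ro
def cam(n):
    m=eyes.camera_model(n); f=210/np.tan(np.radians(m['vertical_fov'])/2)
    K=np.array([[f,0,m['cx']],[0,f,m['cy']],[0,0,1]])
    if n=='wrist':
        s=telemetry.observe(); T=np.eye(4); T[:3,:3]=Ro.from_euler('xyz',s['tool_rot']).as_matrix(); T[:3,3]=s['tool_pos']
        T=np.linalg.inv(T@m['hand_eye']); return K,T[:3,:3],T[:3,3]
    return K,cv2.Rodrigues(m['rvec'])[0],m['tvec']
def px2w(c,uv,z):
    K,R,t=c; C=-R.T@t; d=R.T@np.linalg.solve(K,[uv[0],uv[1],1]); return (C+d*(z-C[2])/d[2])
def w2px(c,p):
    K,R,t=c; q=K@(R@np.array(p)+t); return q[:2]/q[2]
E
python3 - <<'E'
from h import *
im=cv2.imread("pics/top0.png"); cv2.imwrite("pics/crop0.png",cv2.resize(im[120:260,180:400],None,fx=3.6,fy=3.6,interpolation=cv2.INTER_CUBIC))
c=cam('top')
for n,p,z in [("fenceL",(233,173),.028),("fenceR",(382,164),.028),("stop",(254,185),.03),("brick",(320,221),.032),("block",(211,216),.035),("bowl",(313,138),.045),("jar",(446,206),.065)]: print(n,px2w(c,p,z).round(3))
E
```

```text
fenceL [0.682 0.207 0.028]
fenceR [ 0.701 -0.202  0.028]
stop [0.648 0.15  0.03 ]
brick [ 0.547 -0.029  0.032]
block [0.565 0.267 0.035]
bowl [ 0.773 -0.013  0.045]
jar [ 0.581 -0.362  0.065]
```

View pics/crop0.png

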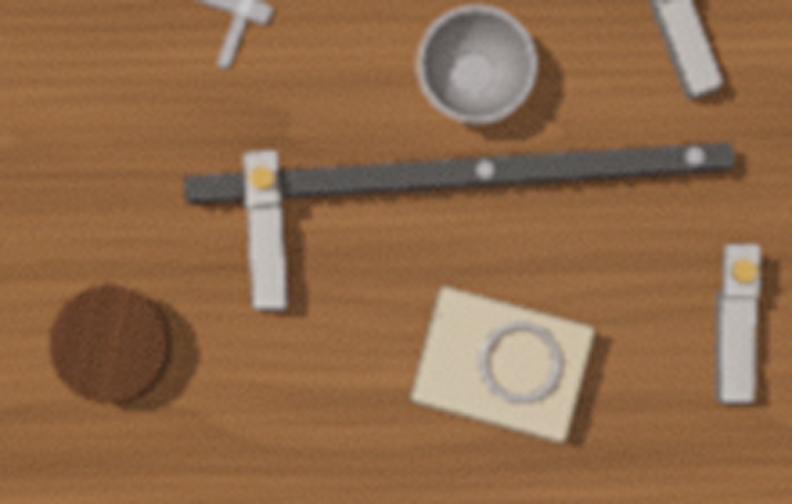

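The crop confirms the stop at crop (265,230): it is clamped on the fence and leftmost. The brick's top corners are at (443,288), (594,328), (566,442) and (413,402), and the bangle is at (522,362).

```bash
python3 - <<'E'
from h import *
c=cam('top')
f=lambda p,z: px2w(c,((p[0]+.5)/3.6-.5+180,(p[1]+.5)/3.6-.5+120),z)[:2].round(4)
for p in [(443,288),(594,328),(566,442),(413,402),(522,362)]: print(f(p,.032))
print("fence face",f((190,203),.028),f((730,165),.028),"back",f((186,178),.028),f((730,144),.028))
print("stop",f((280,205),.03),f((286,308),.03),f((256,310),.03))
print("decoy",f((720,402),.03),f((722,245),.049))
E
```

```text
[0.6059 0.0172]
[ 0.5738 -0.0963]
[ 0.4882 -0.0732]
[0.52   0.0414]
[ 0.549  -0.0414]
fence face [0.6741 0.2085] [ 0.6967 -0.2033] back [0.6933 0.2114] [ 0.7128 -0.2038]
stop [0.6712 0.1399] [0.5927 0.1364] [0.5915 0.1591]
decoy [ 0.5165 -0.1903] [ 0.6337 -0.1914]
```

Emit:
apply_moves:
  delta_pos:
    - [0.32, -0.63, 0]
    - [0.32, -0.63, 0]
    - [0.32, -0.63, 0]
    - [0.32, -0.63, 0]
    - [0.32, -0.63, 0]
    - [0.32, -0.63, 0]
    - [0.32, -0.63, 0]
    - [0.32, -0.63, 0]
  dr:
    - [0, 0, 0.89]
    - [0, 0, 0.89]
    - [0, 0, 0.89]
    - [0, 0, 0.89]
    - [0, 0, 0.89]
    - [0, 0, 0.89]
    - [0, 0, 0.89]
    - [0, 0, 0.89]
  jaw: [0.6, 0.6, 0.6, 0.6, 0.6, 0.6, 0.6, 0.6]

```text
time: 0.77
tool_pos: [0.332, 0.2278, 0.2266]
tool_rot: [-3.139, 0.001, -3.097]
contact_force: [0.4, 0.4, 1.1]
opening: 0.0549
grip_force: 0.0
```

Emit:
apply_moves:
  delta_pos:
    - [0.31, -0.63, 0]
    - [0.31, -0.63, 0]
    - [0.31, -0.63, 0]
    - [0.31, -0.63, 0]
    - [0.31, -0.63, 0]
    - [0.31, -0.63, 0]
    - [0.31, -0.63, 0]
    - [0.31, -0.63, 0]
  dr:
    - [0, 0, 0]
    - [0, 0, 0]
    - [0, 0, 0]
    - [0, 0, 0]
    - [0, 0, 0]
    - [0, 0, 0]
    - [0, 0, 0]
    - [0, 0, 0]
  jaw: [0.6, 0.6, 0.6, 0.6, 0.6, 0.6, 0.6, 0.6]

```text
time: 1.43
tool_pos: [0.4561, -0.0237, 0.2263]
tool_rot: [-3.14, 0.001, -3.096]
contact_force: [0.1, 0.1, 0.1]
opening: 0.0554
grip_force: 0.0
```

```bash
python3 - <<'E'
from h import *
c=cam('wrist'); im=eyes.read_camera('wrist'); s=telemetry.observe(); print(s['time'],s['tool_pos'],s['tool_rot'],s['opening'],s['contact_force'])
np.savez('w1.npz',K=c[0],R=c[1],t=c[2])
cv2.imwrite('pics/w1.png',cv2.resize(cv2.cvtColor(im,cv2.COLOR_RGB2BGR),(784,588)))
E
```

```text
1.4833 [ 0.45470419 -0.02137757  0.22613834] [ 3.14136319e+00 -7.70029378e-04 -3.09547085e+00] 0.0552521709925838 [-0.29657214  1.56729265 -1.04190603]
```

View pics/w1.png

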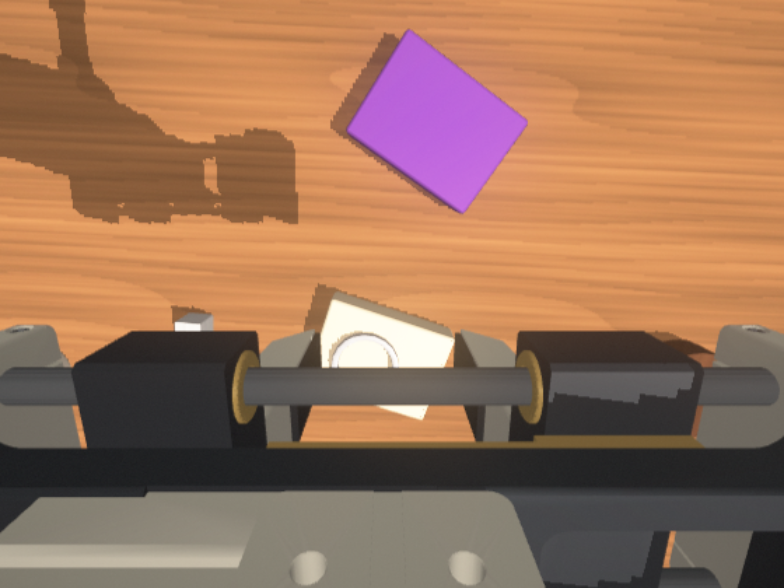

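The wrist view shows the purple decoy at the top and the brick between the fingers' sight lines, clear of the descent. Next I go down on the robot's side of the brick.

Emit:
apply_moves:
  delta_pos:
    - [0, 0, -0.1]
    - [0, 0, -0.2]
    - [0, 0, -0.3]
    - [0, 0, -0.4]
    - [0, 0, -0.47]
    - [0, 0, -0.52]
    - [0, 0, -0.545]
    - [0, 0, -0.545]
  dr:
    - [0, 0, 0]
    - [0, 0, 0]
    - [0, 0, 0]
    - [0, 0, 0]
    - [0, 0, 0]
    - [0, 0, 0]
    - [0, 0, 0]
    - [0, 0, 0]
  jaw: [0.6, 0.6, 0.6, 0.6, 0.6, 0.6, 0.6, 0.6]

```text
time: 2.15
tool_pos: [0.4517, -0.0177, 0.0066]
tool_rot: [3.14, -0.005, -3.09]
contact_force: [-0.6, -0.6, 0.6]
opening: 0.0553
grip_force: 0.0
```

Emit:
apply_moves:
  delta_pos:
    - [0.01, 0, 0]
    - [0.02, 0, 0]
    - [0.03, 0, 0]
    - [0.04, 0, 0]
    - [0.05, 0, 0]
    - [0.06, 0, 0]
    - [0.07, 0, 0]
    - [0.08, 0, 0]
  dr:
    - [0, 0, 0]
    - [0, 0, 0]
    - [0, 0, 0]
    - [0, 0, 0]
    - [0, 0, 0]
    - [0, 0, 0]
    - [0, 0, 0]
    - [0, 0, 0]
  jaw: [0.6, 0.6, 0.6, 0.6, 0.6, 0.6, 0.6, 0.6]

```text
time: 2.82
tool_pos: [0.4857, -0.0194, 0.0087]
tool_rot: [3.141, -0.001, -3.092]
contact_force: [-2.2, -0.5, 0.4]
opening: 0.0552
grip_force: 1.0
```

Emit:
apply_moves:
  delta_pos:
    - [0.01, 0, 0]
    - [0.02, 0, 0]
    - [0.03, 0, 0]
    - [0.04, 0, 0]
    - [0.05, 0, 0]
    - [0.06, 0, 0]
    - [0.07, 0, 0]
    - [0.08, 0, 0]
  dr:
    - [0, 0, 0]
    - [0, 0, 0]
    - [0, 0, 0]
    - [0, 0, 0]
    - [0, 0, 0]
    - [0, 0, 0]
    - [0, 0, 0]
    - [0, 0, 0]
  jaw: [0.6, 0.6, 0.6, 0.6, 0.6, 0.6, 0.6, 0.6]

```text
time: 3.48
tool_pos: [0.5183, -0.0193, 0.0087]
tool_rot: [3.141, -0.0, -3.091]
contact_force: [-2.3, 0.2, -0.4]
opening: 0.0552
grip_force: 0.8
```

Emit:
apply_moves:
  delta_pos:
    - [0.01, 0, 0]
    - [0.02, 0, 0]
    - [0.03, 0, 0]
    - [0.04, 0, 0]
    - [0.05, 0, 0]
    - [0.06, 0, 0]
    - [0.07, 0, 0]
    - [0.08, 0, 0]
  dr:
    - [0, 0, 0]
    - [0, 0, 0]
    - [0, 0, 0]
    - [0, 0, 0]
    - [0, 0, 0]
    - [0, 0, 0]
    - [0, 0, 0]
    - [0, 0, 0]
  jaw: [0.6, 0.6, 0.6, 0.6, 0.6, 0.6, 0.6, 0.6]

```text
time: 4.15
tool_pos: [0.5502, -0.0193, 0.0087]
tool_rot: [3.141, -0.0, -3.091]
contact_force: [-2.6, -0.4, 1.5]
opening: 0.0553
grip_force: 1.2
```

Emit:
apply_moves:
  delta_pos:
    - [0.01, 0, 0]
    - [0.02, 0, 0]
    - [0.03, 0, 0]
    - [0.04, 0, 0]
    - [0.05, 0, 0]
    - [0.055, 0, 0]
    - [0.06, 0, 0]
    - [0.06, 0, 0]
  dr:
    - [0, 0, 0]
    - [0, 0, 0]
    - [0, 0, 0]
    - [0, 0, 0]
    - [0, 0, 0]
    - [0, 0, 0]
    - [0, 0, 0]
    - [0, 0, 0]
  jaw: [0.6, 0.6, 0.6, 0.6, 0.6, 0.6, 0.6, 0.6]

```text
time: 4.82
tool_pos: [0.5745, -0.0194, 0.0088]
tool_rot: [-3.142, 0.001, -3.091]
contact_force: [-0.2, -0.1, 0.5]
opening: 0.055
grip_force: 0.3
```

```bash
python3 - <<'E'
from h import *
im=cv2.cvtColor(eyes.read_camera('top'),cv2.COLOR_RGB2BGR); im2=cv2.cvtColor(eyes.read_camera('side'),cv2.COLOR_RGB2BGR)
a=cv2.resize(im[130:270,220:400],(504,392),interpolation=cv2.INTER_CUBIC) 
cv2.imwrite('pics/t2.png',a); cv2.imwrite('pics/s2.png',cv2.resize(im2[170:340,220:400],None,fx=3,fy=3))
E
```

```text
(no output)
```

View pics/s2.png

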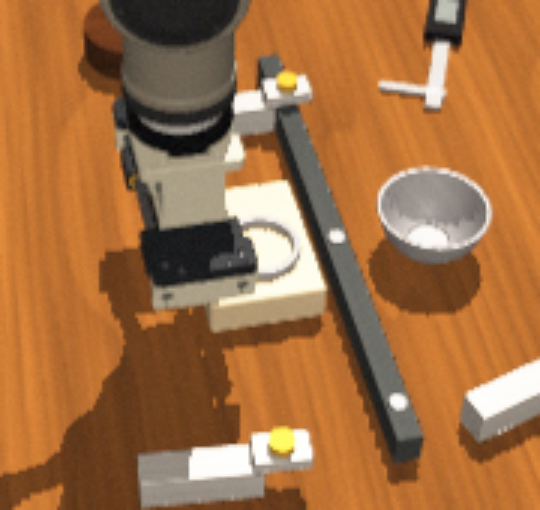

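The side view shows the brick square to the fence with a gap of several millimetres, and the bangle still on top at (262,248). I'll push on slowly until contact.

Emit:
apply_moves:
  delta_pos:
    - [0.004, 0, 0]
    - [0.008, 0, 0]
    - [0.012, 0, 0]
    - [0.016, 0, 0]
    - [0.02, 0, 0]
    - [0.022, 0, 0]
    - [0.024, 0, 0]
    - [0.024, 0, 0]
  dr:
    - [0, 0, 0]
    - [0, 0, 0]
    - [0, 0, 0]
    - [0, 0, 0]
    - [0, 0, 0]
    - [0, 0, 0]
    - [0, 0, 0]
    - [0, 0, 0]
  jaw: [0.6, 0.6, 0.6, 0.6, 0.6, 0.6, 0.6, 0.6]

```text
time: 5.58
tool_pos: [0.5838, -0.0194, 0.0087]
tool_rot: [3.142, 0.0, -3.091]
contact_force: [-2.1, 0.0, 1.8]
opening: 0.0551
grip_force: 1.2
```

Emit:
apply_moves:
  delta_pos:
    - [0.002, 0, 0]
    - [0.004, 0, 0]
    - [0.006, 0, 0]
    - [0.008, 0, 0]
    - [0.01, 0, 0]
    - [0.01, 0, 0]
  dr:
    - [0, 0, 0]
    - [0, 0, 0]
    - [0, 0, 0]
    - [0, 0, 0]
    - [0, 0, 0]
    - [0, 0, 0]
  jaw: [0.6, 0.6, 0.6, 0.6, 0.6, 0.6]

```text
time: 6.08
tool_pos: [0.5858, -0.0193, 0.0086]
tool_rot: [3.141, -0.004, -3.091]
contact_force: [-9.0, -0.2, 6.2]
opening: 0.0549
grip_force: 4.5
```

Contact with the fence at 9 N. I back off, rise and swing round to the right-hand end.

Emit:
apply_moves:
  delta_pos:
    - [-0.01, 0, 0]
    - [-0.06, 0, 0]
    - [-0.13, 0, 0]
    - [-0.13, -0.05, 0.08]
    - [-0.13, -0.1, 0.18]
    - [-0.13, -0.2, 0.27]
    - [-0.13, -0.27, 0.27]
    - [-0.13, -0.27, 0.27]
  dr:
    - [0, 0, 0]
    - [0, 0, 0]
    - [0, 0, 0]
    - [0, 0, -0.2]
    - [0, 0, -0.4]
    - [0, 0, -0.6]
    - [0, 0, -0.8]
    - [0, 0, -1.0]
  jaw: [0.6, 0.6, 0.6, 0.6, 0.5, 0.4, 0.4, 0.4]

```text
time: 6.75
tool_pos: [0.5387, -0.1342, 0.1209]
tool_rot: [-3.141, 0.012, 2.683]
contact_force: [0.6, -0.0, -1.1]
opening: 0.0375
grip_force: 0.0
```

Emit:
apply_moves:
  delta_pos:
    - [0, 0, 0]
    - [0, 0, 0]
    - [0, 0, 0]
    - [0, 0, 0]
    - [0, 0, 0]
    - [0, 0, 0]
  dr:
    - [0, 0, -0.25]
    - [0, 0, -0.5]
    - [0, 0, -0.7]
    - [0, 0, -0.9]
    - [0, 0, -1.0]
    - [0, 0, -1.0]
  jaw: [0.4, 0.4, 0.4, 0.4, 0.4, 0.4]

```text
time: 7.25
tool_pos: [0.5363, -0.1276, 0.1169]
tool_rot: [3.14, 0.002, 2.19]
contact_force: [-0.5, -0.2, 0.2]
opening: 0.0366
grip_force: 0.0
```

Emit:
apply_moves:
  delta_pos:
    - [0, 0, 0]
    - [0, 0, 0]
    - [0, 0, 0]
    - [0, 0, 0]
    - [0, 0, 0]
    - [0, 0, 0]
  dr:
    - [0, 0, -0.25]
    - [0, 0, -0.5]
    - [0, 0, -0.7]
    - [0, 0, -0.9]
    - [0, 0, -1.0]
    - [0, 0, -1.0]
  jaw: [0.4, 0.4, 0.4, 0.4, 0.4, 0.4]

```text
time: 7.75
tool_pos: [0.5361, -0.1275, 0.1168]
tool_rot: [3.14, 0.001, 1.692]
contact_force: [-0.6, -0.4, -0.0]
opening: 0.0369
grip_force: 0.0
```

```bash
python3 - <<'E'
from h import *
im=cv2.cvtColor(eyes.read_camera('top'),cv2.COLOR_RGB2BGR)
cv2.imwrite('pics/t3.png',cv2.resize(im[130:260,220:400],(720,520),interpolation=cv2.INTER_CUBIC))
E
```

```text
(no output)
```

View pics/t3.png

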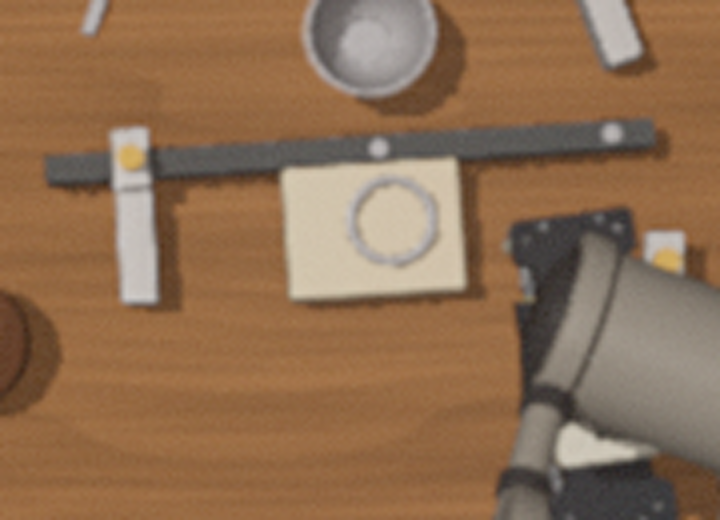

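The brick is flush along the fence at crop corners (283,168), (456,158), (467,288) and (290,299). The bangle is at (393,220), and the stop's inner edge runs (153,190) to (158,300).

```bash
python3 - <<'E'
from h import *
c=cam('top')
f=lambda p,z: px2w(c,((p[0]+.5)/4-.5+220,(p[1]+.5)/4-.5+130),z)[:2].round(4)
for p in [(283,168),(456,158),(467,288),(290,299),(393,220)]: print(f(p,.032))
print("stop",f((153,190),.03),f((158,300),.03))
E
```

```text
[0.6832 0.0495]
[ 0.6882 -0.0689]
[ 0.599  -0.0744]
[0.5934 0.0462]
[ 0.6463 -0.025 ]
stop [0.6697 0.1387] [0.5942 0.1362]
```

Emit:
apply_moves:
  delta_pos:
    - [0.09, 0, 0]
    - [0.18, 0, 0]
    - [0.27, 0, 0]
    - [0.27, 0, -0.08]
    - [0.27, 0, -0.16]
    - [0.27, 0, -0.23]
    - [0.27, 0, -0.27]
    - [0.27, 0, -0.27]
  dr:
    - [0, 0, -0.14]
    - [0, 0, -0.14]
    - [0, 0, -0.14]
    - [0, 0, -0.14]
    - [0, 0, -0.14]
    - [0, 0, -0.14]
    - [0, 0, -0.14]
    - [0, 0, -0.14]
  jaw: [0.4, 0.4, 0.4, 0.4, 0.4, 0.4, 0.4, 0.4]

```text
time: 8.47
tool_pos: [0.6409, -0.1265, 0.0041]
tool_rot: [-3.135, -0.003, 1.625]
contact_force: [-0.8, 1.1, -0.1]
opening: 0.0368
grip_force: 0.0
```

Emit:
apply_moves:
  delta_pos:
    - [0, 0.01, 0]
    - [0, 0.03, 0]
    - [-0.002, 0.05, 0]
    - [-0.003, 0.07, 0]
    - [-0.004, 0.08, 0]
    - [-0.004, 0.09, 0]
    - [-0.005, 0.1, 0]
    - [-0.006, 0.11, 0]
  dr:
    - [0, 0, 0]
    - [0, 0, 0]
    - [0, 0, 0]
    - [0, 0, 0]
    - [0, 0, 0]
    - [0, 0, 0]
    - [0, 0, 0]
    - [0, 0, 0]
  jaw: [0.4, 0.4, 0.4, 0.4, 0.4, 0.4, 0.4, 0.4]

```text
time: 9.13
tool_pos: [0.6413, -0.0831, 0.0091]
tool_rot: [3.141, 0.001, 1.622]
contact_force: [-0.8, -4.2, 2.2]
opening: 0.0366
grip_force: 1.8
```

Emit:
apply_moves:
  delta_pos:
    - [0, 0.01, 0]
    - [-0.001, 0.02, 0]
    - [-0.001, 0.03, 0]
    - [-0.002, 0.04, 0]
    - [-0.002, 0.05, 0]
    - [-0.003, 0.06, 0]
    - [-0.003, 0.07, 0]
    - [-0.004, 0.08, 0]
  dr:
    - [0, 0, 0]
    - [0, 0, 0]
    - [0, 0, 0]
    - [0, 0, 0]
    - [0, 0, 0]
    - [0, 0, 0]
    - [0, 0, 0]
    - [0, 0, 0]
  jaw: [0.4, 0.4, 0.4, 0.4, 0.4, 0.4, 0.4, 0.4]

```text
time: 9.8
tool_pos: [0.6397, -0.051, 0.0088]
tool_rot: [3.141, 0.0, 1.622]
contact_force: [-0.1, -3.5, 1.6]
opening: 0.0367
grip_force: 1.7
```

Emit:
apply_moves:
  delta_pos:
    - [0, 0.01, 0]
    - [-0.001, 0.02, 0]
    - [-0.001, 0.03, 0]
    - [-0.002, 0.04, 0]
    - [-0.002, 0.05, 0]
    - [-0.003, 0.06, 0]
    - [-0.003, 0.07, 0]
    - [-0.004, 0.08, 0]
  dr:
    - [0, 0, 0]
    - [0, 0, 0]
    - [0, 0, 0]
    - [0, 0, 0]
    - [0, 0, 0]
    - [0, 0, 0]
    - [0, 0, 0]
    - [0, 0, 0]
  jaw: [0.4, 0.4, 0.4, 0.4, 0.4, 0.4, 0.4, 0.4]

```text
time: 10.47
tool_pos: [0.6379, -0.0189, 0.0087]
tool_rot: [-3.142, -0.0, 1.622]
contact_force: [0.3, -2.6, 2.0]
opening: 0.0366
grip_force: 1.6
```

Emit:
apply_moves:
  delta_pos:
    - [0, 0.005, 0]
    - [0, 0.01, 0]
    - [0, 0.015, 0]
    - [0, 0.02, 0]
    - [0, 0.025, 0]
    - [0, 0.03, 0]
    - [0, 0.033, 0]
    - [0, 0.033, 0]
  dr:
    - [0, 0, 0]
    - [0, 0, 0]
    - [0, 0, 0]
    - [0, 0, 0]
    - [0, 0, 0]
    - [0, 0, 0]
    - [0, 0, 0]
    - [0, 0, 0]
  jaw: [0.4, 0.4, 0.4, 0.4, 0.4, 0.4, 0.4, 0.4]

```text
time: 11.13
tool_pos: [0.6378, -0.0058, 0.0086]
tool_rot: [-3.141, -0.0, 1.622]
contact_force: [0.1, -1.5, 1.3]
opening: 0.0368
grip_force: 0.9
```

Emit:
apply_moves:
  delta_pos:
    - [0, 0.005, 0]
    - [0, 0.01, 0]
    - [0, 0.015, 0]
    - [0, 0.02, 0]
    - [0, 0.024, 0]
    - [0, 0.027, 0]
    - [0, 0.027, 0]
  dr:
    - [0, 0, 0]
    - [0, 0, 0]
    - [0, 0, 0]
    - [0, 0, 0]
    - [0, 0, 0]
    - [0, 0, 0]
    - [0, 0, 0]
  jaw: [0.4, 0.4, 0.4, 0.4, 0.4, 0.4, 0.4]

```text
time: 11.72
tool_pos: [0.6376, 0.0051, 0.0085]
tool_rot: [-3.141, -0.0, 1.622]
contact_force: [-1.4, -2.2, 0.2]
opening: 0.0366
grip_force: 1.2
```

Emit:
apply_moves:
  delta_pos:
    - [0, 0.003, 0]
    - [0, 0.006, 0]
    - [0, 0.009, 0]
    - [0, 0.012, 0]
    - [0, 0.012, 0]
  dr:
    - [0, 0, 0]
    - [0, 0, 0]
    - [0, 0, 0]
    - [0, 0, 0]
    - [0, 0, 0]
  jaw: [0.4, 0.4, 0.4, 0.4, 0.4]

```text
time: 12.13
tool_pos: [0.6376, 0.0066, 0.0085]
tool_rot: [-3.14, 0.004, 1.622]
contact_force: [-3.9, -14.3, 0.0]
opening: 0.0367
grip_force: 7.4
```

Stop contact at 14 N, where I predicted it. I back off and check.

Emit:
apply_moves:
  delta_pos:
    - [0, -0.02, 0]
    - [0, -0.08, 0]
    - [0, -0.15, 0.02]
    - [0, -0.2, 0.1]
    - [-0.1, -0.25, 0.2]
    - [-0.2, -0.25, 0.27]
    - [-0.3, -0.25, 0.27]
    - [-0.3, -0.25, 0.27]
  dr:
    - [0, 0, 0]
    - [0, 0, 0]
    - [0, 0, 0]
    - [0, 0, 0.2]
    - [0, 0, 0.4]
    - [0, 0, 0.6]
    - [0, 0, 0.8]
    - [0, 0, 1.0]
  jaw: [0.4, 0.4, 0.4, 0.4, 0.5, 0.6, 0.6, 0.6]

```text
time: 12.8
tool_pos: [0.5155, -0.0902, 0.1186]
tool_rot: [3.14, 0.0, 2.126]
contact_force: [0.5, 0.1, -0.4]
opening: 0.0541
grip_force: 0.0
```

```bash
python3 - <<'E'
from h import *
im=cv2.cvtColor(eyes.read_camera('top'),cv2.COLOR_RGB2BGR)
a=cv2.resize(im[145:245,220:340],(720,600),interpolation=cv2.INTER_CUBIC)
cv2.imwrite('pics/t4.png',a)
E
```

```text
(no output)
```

View pics/t4.png

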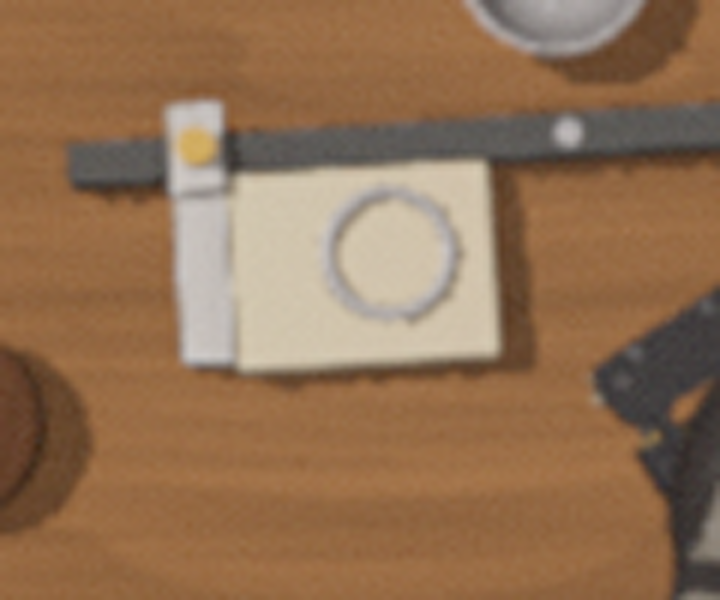

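The brick sits in the corner: its lower edge, (237,372) to (500,357), runs parallel to the fence, and its left side touches the stop at (236,270). The bangle is at (392,253). One gentle firming push toward the fence will make sure of it.

Emit:
apply_moves:
  delta_pos:
    - [0.0, 0.1, 0]
    - [0.02, 0.2, 0]
    - [0.04, 0.3, 0]
    - [0.05, 0.4, 0]
    - [0.05, 0.4, 0]
    - [0.05, 0.4, 0]
  dr:
    - [0, 0, 0.2]
    - [0, 0, 0.4]
    - [0, 0, 0.6]
    - [0, 0, 0.8]
    - [0, 0, 1.0]
    - [0, 0, 1.0]
  jaw: [0.5, 0.5, 0.5, 0.5, 0.5, 0.5]

```text
time: 13.35
tool_pos: [0.5384, 0.0725, 0.1167]
tool_rot: [3.14, 0.0, 2.629]
contact_force: [0.8, 0.0, 0.1]
opening: 0.0462
grip_force: 0.0
```

Emit:
apply_moves:
  delta_pos:
    - [0, 0, 0]
    - [0, 0, 0]
    - [0, 0, 0]
    - [0, 0, 0]
    - [0, 0, 0]
    - [0, 0, 0]
  dr:
    - [0, 0, 0.2]
    - [0, 0, 0.4]
    - [0, 0, 0.6]
    - [0, 0, 0.8]
    - [0, 0, 1.0]
    - [0, 0, 1.0]
  jaw: [0.5, 0.5, 0.5, 0.5, 0.5, 0.5]

```text
time: 13.85
tool_pos: [0.5383, 0.0687, 0.1167]
tool_rot: [3.141, 0.001, 3.121]
contact_force: [0.7, -0.6, 0.4]
opening: 0.0457
grip_force: 0.0
```

Emit:
apply_moves:
  delta_pos:
    - [0, 0, -0.06]
    - [0, 0, -0.12]
    - [0, 0, -0.18]
    - [0, 0, -0.23]
    - [0, 0, -0.26]
    - [0, 0, -0.27]
    - [0, 0, -0.27]
  dr:
    - [0, 0, 0.13]
    - [0, 0, 0.13]
    - [0, 0, 0.13]
    - [0, 0, 0.13]
    - [0, 0, 0.13]
    - [0, 0, 0.13]
    - [0, 0, 0.13]
  jaw: [0.5, 0.5, 0.5, 0.5, 0.5, 0.5, 0.5]

```text
time: 14.43
tool_pos: [0.5375, 0.069, 0.0078]
tool_rot: [3.141, -0.002, -3.101]
contact_force: [-1.1, -0.0, 0.1]
opening: 0.046
grip_force: 0.0
```

Contact is expected at about x = 0.581.

Emit:
apply_moves:
  delta_pos:
    - [0.02, 0, 0]
    - [0.04, 0, 0]
    - [0.06, 0, 0]
    - [0.075, 0, 0]
    - [0.085, 0, 0]
    - [0.095, 0, 0]
    - [0.1, 0, 0]
    - [0.103, 0, 0]
  dr:
    - [0, 0, 0]
    - [0, 0, 0]
    - [0, 0, 0]
    - [0, 0, 0]
    - [0, 0, 0]
    - [0, 0, 0]
    - [0, 0, 0]
    - [0, 0, 0]
  jaw: [0.5, 0.5, 0.5, 0.5, 0.5, 0.5, 0.5, 0.5]

```text
time: 15.1
tool_pos: [0.5793, 0.0694, 0.0087]
tool_rot: [3.141, -0.0, -3.096]
contact_force: [-0.2, -1.4, -0.5]
opening: 0.0457
grip_force: 0.0
```

Emit:
apply_moves:
  delta_pos:
    - [0.003, 0, 0]
    - [0.006, 0, 0]
    - [0.009, 0, 0]
    - [0.009, 0, 0]
  dr:
    - [0, 0, 0]
    - [0, 0, 0]
    - [0, 0, 0]
    - [0, 0, 0]
  jaw: [0.5, 0.5, 0.5, 0.5]

```text
time: 15.43
tool_pos: [0.5818, 0.0696, 0.0086]
tool_rot: [3.141, -0.002, -3.096]
contact_force: [-2.6, -0.1, 2.1]
opening: 0.0456
grip_force: 1.8
```

Emit:
apply_moves:
  delta_pos:
    - [0.003, 0, 0]
    - [0.006, 0, 0]
    - [0.006, 0, 0]
  dr:
    - [0, 0, 0]
    - [0, 0, 0]
    - [0, 0, 0]
  jaw: [0.5, 0.5, 0.5]

```text
time: 15.68
tool_pos: [0.5818, 0.0695, 0.0084]
tool_rot: [3.141, -0.007, -3.096]
contact_force: [-11.4, -0.3, 7.3]
opening: 0.0458
grip_force: 5.8
```

Emit:
apply_moves:
  delta_pos:
    - [-0.01, 0, 0]
    - [-0.06, 0, 0]
    - [-0.13, 0, 0.02]
    - [-0.17, 0, 0.1]
    - [-0.22, 0, 0.2]
    - [-0.3, -0.1, 0.27]
    - [-0.35, -0.2, 0.27]
    - [-0.35, -0.3, 0.27]
  dr:
    - [0, 0, 0]
    - [0, 0, 0]
    - [0, 0, 0]
    - [0, 0, 0]
    - [0, 0, 0]
    - [0, 0, 0]
    - [0, 0, 0]
    - [0, 0, 0]
  jaw: [0.5, 0.5, 0.5, 0.5, 0.5, 0.5, 0.5, 0.5]

```text
time: 16.35
tool_pos: [0.4464, -0.0345, 0.1178]
tool_rot: [-3.141, 0.003, -3.093]
contact_force: [0.9, 0.3, 0.3]
opening: 0.0458
grip_force: 0.0
```

```bash
python3 - <<'E'
from h import *
im=cv2.cvtColor(eyes.read_camera('top'),cv2.COLOR_RGB2BGR)
a=cv2.resize(im[145:245,180:330],(800,533),interpolation=cv2.INTER_CUBIC)
cv2.imwrite('pics/t5.png',a)
E
```

```text
(no output)
```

View pics/t5.png

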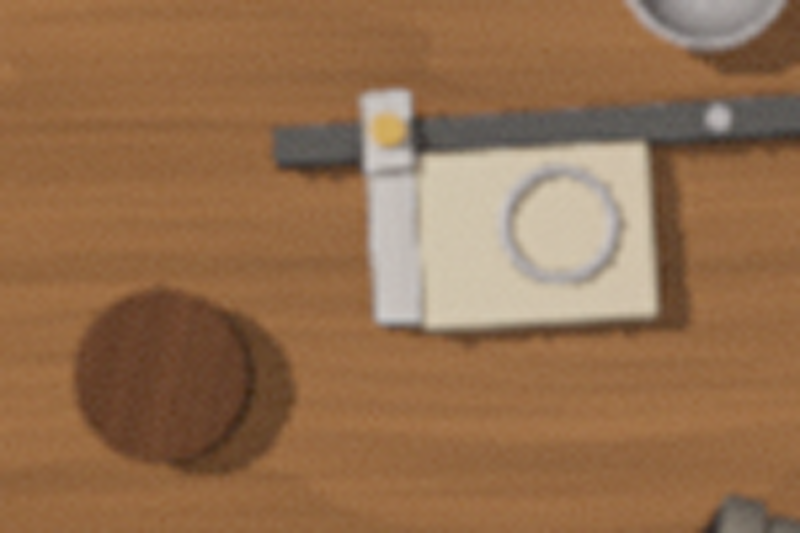

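The brick is home against the fence (edge near (540,147)) and the stop (edge near (423,240)). The bangle is on top at (562,225), the block hasn't moved, and the arm is clear. Handing in.

```bash
python3 -c "
from cell import job; print(job.hand_in())"
```

```text
the job is handed in; nothing more can be done
None
```

I handed the job in with the brick pushed home against both the fence and the stop, and the bangle riding flat on top; the last top view showed this with the arm clear, but the hand-in gave no verdict.

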